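Put the finished ring away in the lidded dish

TASK

Put the finished ring away in the steel dish. Raise the lid edge-first, one side up while the opposite side still sits on the dish, lift it only just clear (a few centimetres at most), and set it aside flat on the bench; lay the ring gently on the floor of the dish without dropping it in, then set the lid gently back on, centred and fully down over the rim all round. Leave the dish standing where it is and do not disturb the jar, the file or the cup.

Things in the scene. Friction and masses are not known exactly. Their poses are not given: they have to be found in the camera images.
- dish: Shallow round open dish of plain steel, loose on the bench, 0.18 kg: outer diameter 87, height 24, wall 2.5, floor 3 thick (inside 82 across, 21 deep). Origin: centre of its underside, z up. It stands on the bench (z = 0), on one side of the robot's midline, at least 240 from the block in y; the bench between them is clear, so there is room to lay the lid half-way between dish and block.
- lid: Loose slip-over lid of the dish, plain steel, black round knob, 0.1 kg: diameter 97, flat 2 thick plate, skirt hanging 9 below the plate's underside (93 across inside: 3 of play all round the dish). Origin: centre of the skirt's lower edge, z up; plate's upper face 11 above it. Starts level on the dish, plate on the rim, origin 15 above the dish's origin; lying on the bench its origin is at z = 0.
- lid_knob (a point): Middle of the lid's knob, an upright cylinder of diameter 18 and height 24 in the centre of the plate; this point is 23 above the lid's origin (the knob spans 11 to 35 above the origin).
- block: Flat square steel bench block, 80 x 80 x 14 high, fixed to the bench. Origin: centre of its underside. The ring lies on it at the start.
- ring: Finished plain finger ring, a wide gold-coloured band: outer diameter 23, hole 18.4, 8 high, about 13 g, lying flat on the block (the hole upright). Origin: centre of its lower face as it lies; z along its axis.
- dish_floor (a point): Centre of the dish's inner floor, 3 above the dish's origin.
- jar: Bystander: white jar with a blue cap, diameter 48, 68 high, loose beyond the work. Origin: centre of its underside.
- file: Bystander: flat file with an orange handle, 250 long, lying loose beyond the work. Origin: on its underside about where the handle meets the blade.
- cup: Bystander: white china cup with a handle, 72 across, 58 high, loose to the right. Origin: centre of its underside.
- ring_center (a point): Centre of the ring, half-way up its height (4 above its lower face).

How it is judged:
By the outcome, as a careful person would: the job done as asked, in the order asked, and still so for the second after the job is handed in, with the robot touching nothing.
It also fails if it takes over 61 s, if anything falls off the work surface, if the arm or the gripper's body presses on something with over 40 N, if the wrist force passes 120 N, or if a joint passes its speed limit or range.

ROBOT

A 7-joint arm with a two-finger parallel gripper is mounted at the origin on the work surface. World frame = base frame: x ahead of the robot, y to its left, z up, the work surface at z = 0. Lengths are in m, angles in rad, forces in N, time in s.
With the tool pointing down it reaches from about 0.4 to 0.9 m from the base axis. Payload 5.5 kg.
Tool frame: the origin (TCP) lies midway between the tips of the shut fingers; the grasp point (between the pads) lies bot.grip_depth behind it (bot.grip_depth is the distance from the TCP to the grasp point, in m); z points along the fingers, y is the direction in which the jaws open and shut (so a half turn about z gives the same grasp; the last joint's range is limited). The gripper opens to 85 mm and grips with 20 to 120 N. Pads are 22 mm wide; open, the fingers measure 114 mm over their backs; the gripper's body (76 mm by 85 mm) begins 54 mm behind the grasp point. The pads swing forward as they close: fully open they stand 13 mm farther back than shut.
Start: joints at [-1.057, 0.501, -0.427, 1.55, 0.221, 1.138, -0.21], TCP at [0.161, 0.63, 0.231] pointing down, gripper open.
Joint ranges: [-2.88, 2.88], [-0.31, 2.03], [-1.54, 1.56], [0.2, 2.42], [-1.41, 4.55], [0.19, 2.02], [-2.57, 2.57]. Speed limits (rad/s): [2.57, 2.57, 3.14, 3.14, 3.14, 3.14, 3.14].

INTERFACE

Orientations are given as a unit quaternion [w, x, y, z].
In Python, from cell import readout, read_camera, order, bot gives the robot as it stands. The module is installed in compiled form; this text tells all that it offers.
- The arm moves only by the tool send_rows, never from a script. Its argument "rows" is a list of rows, each an object with "translation": the shift along the world's x, y, z in mm, a list of three; "twist": the turn, a rotation vector about the world's x, y, z in rad, a list of three. In form: [{"translation": [x, y, z], "twist": [rx, ry, rz]}, ...]. A call has 1 to 20 rows; each row is the pose to reach, as a shift and turn from the pose commanded when the call began; what a row does not reach only later rows make up. A row lasts 1/10 s, in which the tool goes at most 50 mm and 8.59 degrees, less where a joint would pass 70% of its speed; a pose out of reach is approached as far as the arm can. A call with a gripper value outside its range is refused whole. "fingers" is the finger opening in mm, from 0 to 85.4, set as the call begins (left out, the last holds). The fingers move at their own pace and stop on an object; the grip force is fixed at half the most. Time passes only in rows, so rows that repeat a pose let the fingers close. It gives the time, the measured TCP pose, the force and the opening at its end, in the units of the state.
- readout.read_state(): the state, without advancing time (a new reading comes with each control period).
- read_camera(name): name is "side" or "top" or "wrist"; returns a dict with "image" (384x512x3 uint8, blue, green, red), "depth" (384x512 float32, m along the optical axis (not along the pixel's ray), 0 where there is no reading), "fx", "fy", "cx", "cy" (pixels), "view" (4x4, takes a point from world to camera coordinates). Camera axes: x right, y up, looking along -z (the intrinsics and any distortion apply to the point x, -y, -z); pixel columns grow to the right and rows downward; lengths in m; the calibration is good to about 2 mm. A picture is of the moment at which its call begins.
- order.hand_in(): hands the job in, once; it reports no verdict.
The state is a dict: "time_s": time; "joint_positions": joint angles; "qd": joint speeds; "joint_torque": joint torques, N m; "eef_pos": TCP position; "eef_rot": TCP orientation; "contact_force": force on the tool from outside, world axes, zero at the start; "torque": the same for the moment, N m; "gripper_width": opening from 0.0 (shut) to 1.0 (fully open).
Only numpy, scipy, OpenCV 4.12 (cv2) and the standard library are available. Lean on these libraries where they do the work, as an engineer would, in place of code of your own. Each camera call takes 0.05 s, during which the arm holds its last target.

## Working session

There is one attempt and no reset: what is moved stays moved. The work goes in short steps, Python scripts to look and compute and a tool call to move; the robot and the scene stay as the last step left them, time stands still between calls to the robot, and variables do not carry over. Pictures are saved under pics/ and viewed, and the job is handed in when it is done.

Besides the shell and the picture viewer there is one more tool, called after "Emit:" by a JSON object that holds its "name" and its "arguments", one argument or row to a line. send_rows: Moves the arm, as the interface text tells. Its arguments: {"type":"object","properties":{"rows":{"type":"array","items":{"type":"object","properties":{"translation":{"type":"array","items":{"type":"number"}},"twist":{"type":"array","items":{"type":"number"}}}}},"fingers":{"type":"number"}},"required":["rows"]}

```bash
mkdir -p pics; ls; python3 - <<'E'
from cell import readout, read_camera, order, bot
import cv2,numpy as np
s=readout.read_state();print({k:np.round(v,4) for k,v in s.items()})
print(bot.grip_depth)
for n in ["side","top","wrist"]:
    c=read_camera(n);cv2.imwrite(f"pics/{n}0.png",c["image"])
    np.savez(f"{n}0.npz",**c)
    print(n,c["fx"],c["fy"],c["cx"],c["cy"],[k for k in c]);print(np.round(c["view"],4))
E
```

```text
pics
{'time_s': np.float64(0.0), 'joint_positions': array([-1.0568,  0.5018, -0.4268,  1.5515,  0.2208,  1.1383, -0.2103]), 'qd': array([-0.0009, -0.0013,  0.0023, -0.0003, -0.0013,  0.0024,  0.0007]), 'joint_torque': array([ 5.00000e-04, -5.69512e+01, -5.81610e+00, -2.80932e+01,
        1.06000e-02,  1.21000e-02,  0.00000e+00]), 'eef_pos': array([0.1612, 0.629 , 0.2303]), 'eef_rot': array([-2.000e-04,  1.251e-01,  9.921e-01, -9.000e-04]), 'contact_force': array([ 0.859 ,  0.2217, -0.8673]), 'torque': array([ 0.0315,  0.0179, -0.0009]), 'gripper_width': np.float64(1.0008)}
0.0187
side 392.27180218635164 392.27180218635164 261.6197879766484 196.51215661960205 ['image', 'depth', 'fx', 'fy', 'cx', 'cy', 'view']
[[-0.9658 -0.2587  0.0189  0.57  ]
 [ 0.145  -0.4779  0.8664 -0.1969]
 [-0.2151  0.8395  0.499  -0.9032]
 [ 0.      0.      0.      1.    ]]
top 421.0010184382808 421.0010184382808 258.0810231165569 199.79129157718376 ['image', 'depth', 'fx', 'fy', 'cx', 'cy', 'view']
[[-0.0094 -0.9997 -0.0237 -0.0911]
 [ 0.9911 -0.0125  0.1326 -0.6364]
 [-0.1328 -0.0222  0.9909 -1.0561]
 [ 0.      0.      0.      1.    ]]
wrist 331.2395918248372 331.2395918248372 257.5164320591074 194.0323458999315 ['image', 'depth', 'fx', 'fy', 'cx', 'cy', 'view']
[[ 0.2481  0.9687 -0.0014 -0.6497]
 [-0.9288  0.2375 -0.2845  0.036 ]
 [-0.2753  0.0719  0.9587 -0.3797]
 [ 0.      0.      0.      1.    ]]
```

View pics/side0.png

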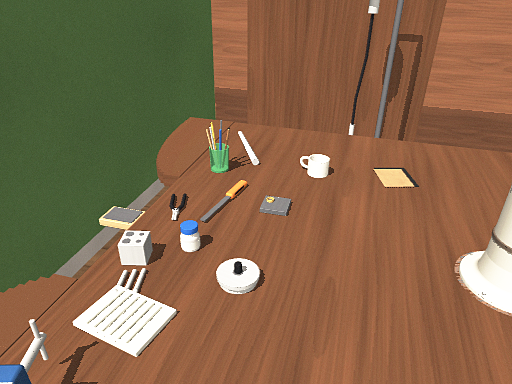

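View pics/top0.png

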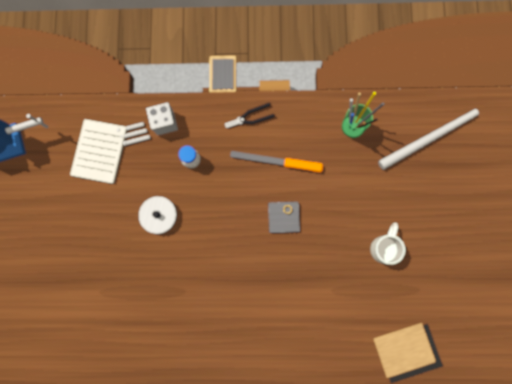

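View pics/wrist0.png

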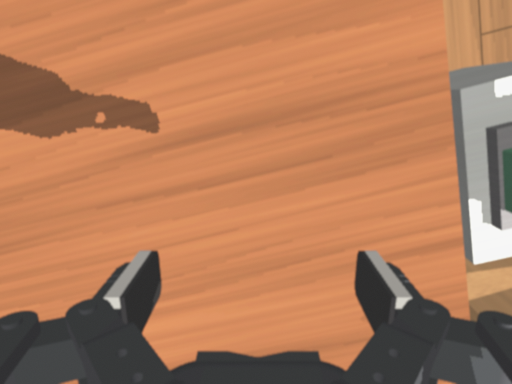

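The side view has the lid at about (238,275) with the black knob at (238,267), and the ring on the block at (270,199). In the top view the lid is at (157,215), the block at (284,217), the ring at (287,210) and the jar at (190,157). The wrist view shows only bench.

```bash
cat > h.py <<'E'
import numpy as np,cv2
from scipy.spatial.transform import Rotation as R
def ray(c,u,v):
    V=np.asarray(c["view"]);Rm=V[:3,:3];o=-Rm.T@V[:3,3]
    d=Rm.T@np.array([(u-c["cx"])/c["fx"],-(v-c["cy"])/c["fy"],-1.0]);return o,d
def onz(c,u,v,z):
    o,d=ray(c,u,v);return o+d*(z-o[2])/d[2]
def proj(c,p):
    V=np.asarray(c["view"]);q=V[:3,:3]@np.asarray(p)+V[:3,3]
    return c["cx"]+c["fx"]*q[0]/-q[2], c["cy"]-c["fy"]*q[1]/-q[2]
def blobs(mask,minA=8):
    n,l,s,ce=cv2.connectedComponentsWithStats(mask.astype(np.uint8))
    return [(ce[i],s[i]) for i in range(1,n) if s[i][4]>=minA]
def zoom(img,u,v,r,k,name):
    im=img[max(0,v-r):v+r,max(0,u-r):u+r];cv2.imwrite(name,cv2.resize(im,None,fx=k,fy=k,interpolation=cv2.INTER_NEAREST))
E
python3 - <<'E'
from h import *
for n,(lu,lv),(bu,bv) in [("top",(157,215),(285,217)),("side",(238,275),(275,204))]:
    c=np.load(n+"0.npz");im=c["image"];hsv=cv2.cvtColor(im,cv2.COLOR_BGR2HSV)
    zoom(im,lu,lv,35,8,f"pics/{n}_lid.png");zoom(im,bu,bv,25,10,f"pics/{n}_blk.png")
    w=(hsv[...,1]<60)&(hsv[...,2]>120)
    m=np.zeros_like(w);m[lv-35:lv+35,lu-35:lu+35]=1
    cs,_=cv2.findContours((w&m).astype(np.uint8),0,1)
    k=max(cs,key=cv2.contourArea);e=cv2.fitEllipse(cv2.convexHull(k));print(n,"lid ell",e)
    print(" z.024:",onz(c,*e[0],.026).round(4), "z.020",onz(c,*e[0],.020).round(4))
    kn=(hsv[...,2]<70)&m.astype(bool)
    for b in blobs(kn): print(" dark",b[0],b[1],onz(c,*b[0],.038).round(4))
    m=np.zeros_like(w);m[bv-25:bv+25,bu-25:bu+25]=1
    g=(hsv[...,0]>15)&(hsv[...,0]<35)&(hsv[...,1]>80)&(hsv[...,2]>120)&m.astype(bool)
    for b in blobs(g,3): print(" gold",b[0],b[1],onz(c,*b[0],.018).round(4))
    gr=(hsv[...,1]<60)&(hsv[...,2]<140)&m.astype(bool)
    for b in blobs(gr,60): print(" grey",b[0],b[1],onz(c,*b[0],.014).round(4))
    bm=(hsv[...,0]>100)&(hsv[...,0]<130)&(hsv[...,1]>120)&(hsv[...,2]>90)
    for b in blobs(bm,40): print(" blue",b[0],b[1][4],onz(c,*b[0],.06).round(3))
    om=(hsv[...,0]>10)&(hsv[...,0]<22)&(hsv[...,1]>200)&(hsv[...,2]>200)
    for b in blobs(om,40): print(" orange",b[0],b[1][4],onz(c,*b[0],.01).round(3))
E
```

```text
top lid ell ((157.1366729736328, 214.64138793945312), (37.5280876159668, 38.542137145996094), 59.62057876586914)
 z.024: [0.6011 0.1698 0.026 ] z.020 [0.6017 0.1714 0.02  ]
 dark [156.84210526 214.47368421] [154 213   6   4  19] [0.6004 0.1674 0.038 ]
 gold [287.55555556 209.06666667] [283 205  10   9  45] [ 0.6127 -0.1754  0.018 ]
 grey [284.27287319 220.10754414] [269 202  31  31 623] [ 0.5838 -0.1664  0.014 ]
 blue [ 12.09480122 147.16207951] 327 [0.781 0.55  0.06 ]
 blue [187.08333333 153.85294118] 204 [0.756 0.086 0.06 ]
 orange [303.46084337 164.28915663] 332 [ 0.735 -0.221  0.01 ]
side lid ell ((237.6444091796875, 275.44287109375), (35.81961441040039, 43.79886245727539), 85.27012634277344)
 z.024: [0.5971 0.1811 0.026 ] z.020 [0.5992 0.1747 0.02  ]
 dark [205.69230769 242.84615385] [203 240  10   8  26] [0.7029 0.1044 0.038 ]
 dark [237.93902439 267.63414634] [234 262   9  12  82] [0.6    0.1694 0.038 ]
 dark [261.15 273.8 ] [259 269   6  10  20] [0.5452 0.1747 0.038 ]
 dark [255.47058824 287.64705882] [250 284  10   8  17] [0.5454 0.2196 0.038 ]
 gold [269.63888889 199.27777778] [266 197   8   6  36] [ 0.6129 -0.1761  0.018 ]
 grey [275.46788991 210.97247706] [260 200  31  16 109] [ 0.5824 -0.1232  0.014 ]
 blue [219.51219512 139.24390244] 41 [ 0.884 -0.484  0.06 ]
 blue [188.71689498 226.96347032] 219 [0.755 0.083 0.06 ]
 blue [  9.15123457 372.45987654] 324 [0.857 0.531 0.06 ]
```

```bash
python3 -c "
import cv2,numpy as np
a=[cv2.resize(cv2.imread('pics/'+n),(380,290)) for n in ['top_lid.png','top_blk.png','side_lid.png','side_blk.png']]
cv2.imwrite('pics/m1.png',np.vstack([np.hstack(a[:2]),np.hstack(a[2:])]))"
```

```text
(no output)
```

View pics/m1.png

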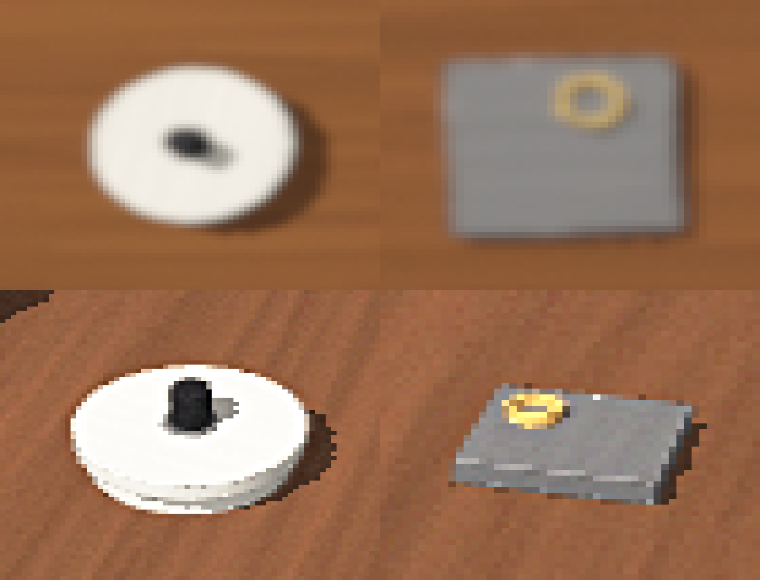

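The knob measures about (0.600, 0.1685) and the ring about (0.613, -0.1755), and the two views agree to about 2 mm. Next I go above the lid and turn the jaws along world y.

Emit:
{"name": "send_rows", "arguments": {
  "rows": [
    {"translation": [220, -230, 0], "twist": [0, 0, 0.251]},
    {"translation": [220, -230, 0], "twist": [0, 0, 0.251]},
    {"translation": [220, -230, 0], "twist": [0, 0, 0.251]},
    {"translation": [220, -230, 0], "twist": [0, 0, 0.251]},
    {"translation": [220, -230, 0], "twist": [0, 0, 0.251]},
    {"translation": [220, -230, 0], "twist": [0, 0, 0.251]},
    {"translation": [439, -460.5, -90], "twist": [0, 0, 0.251]},
    {"translation": [439, -460.5, -90], "twist": [0, 0, 0.251]},
    {"translation": [439, -460.5, -90], "twist": [0, 0, 0.251]},
    {"translation": [439, -460.5, -90], "twist": [0, 0, 0.251]},
    {"translation": [439, -460.5, -90], "twist": [0, 0, 0.251]},
    {"translation": [439, -460.5, -90], "twist": [0, 0, 0.251]},
    {"translation": [439, -460.5, -90], "twist": [0, 0, 0.251]},
    {"translation": [439, -460.5, -90], "twist": [0, 0, 0.251]},
    {"translation": [439, -460.5, -90], "twist": [0, 0, 0.251]},
    {"translation": [439, -460.5, -90], "twist": [0, 0, 0.251]},
    {"translation": [439, -460.5, -90], "twist": [0, 0, 0.251]},
    {"translation": [439, -460.5, -90], "twist": [0, 0, 0.251]}
  ]
}}

```text
time_s: 1.95
eef_pos: [0.5997, 0.1708, 0.1418]
eef_rot: [0.0, -0.001, 1.0, 0.0]
contact_force: [0.0, -0.3, 1.0]
gripper_width: 1.0
```

```bash
cat > look.py <<'E'
import sys
from h import *
from cell import readout,read_camera
def look(tag,names):
    for n in names:
        c=read_camera(n);cv2.imwrite(f"pics/{n}_{tag}.png",c["image"]);np.savez(f"{n}_{tag}.npz",**c)
    s=readout.read_state()
    print({k:np.round(s[k],4) for k in ("time_s","eef_pos","eef_rot","contact_force","gripper_width","joint_positions")})
if __name__=="__main__": look(sys.argv[1],sys.argv[2:])
E
python3 look.py 1 wrist side
```

```text
{'time_s': np.float64(2.05), 'eef_pos': array([0.5999, 0.1703, 0.1418]), 'eef_rot': array([ 2.e-04, -1.e-03,  1.e+00,  1.e-04]), 'contact_force': array([-0.3438, -0.5582,  0.0467]), 'gripper_width': np.float64(0.9974), 'joint_positions': array([-0.1173,  0.5304, -0.2715,  1.7011,  0.1696,  0.9326,  1.1181])}
```

View pics/wrist_1.png

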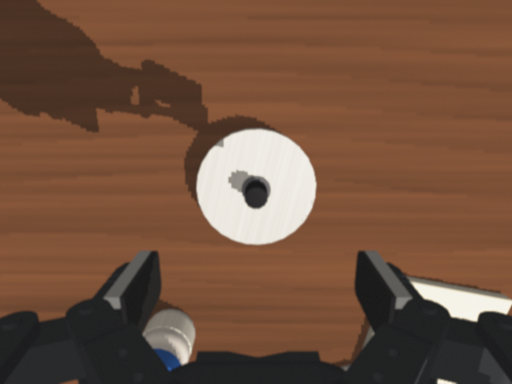

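The lid is fully in the wrist view, centred near (256,187), with the knob top near (256,195). The jar sits at lower left, well past the fingers. I'll measure the lid here.

```bash
python3 - <<'E'
from h import *
c=np.load("wrist_1.npz");im=c["image"];hsv=cv2.cvtColor(im,cv2.COLOR_BGR2HSV)
w=((hsv[...,1]<60)&(hsv[...,2]>120)).astype(np.uint8);w[:110]=0;w[248:]=0;w[:,:180]=0;w[:,330:]=0
k=max(cv2.findContours(w,0,1)[0],key=cv2.contourArea);e=cv2.fitEllipse(cv2.convexHull(k));print(e,onz(c,*e[0],.026))
o,_=ray(c,0,0);print("cam",o)
d=(hsv[...,2]<60).astype(np.uint8);d[:170]=0;d[215:]=0;d[:,:235]=0;d[:,280:]=0
for b in blobs(d):print(b)
print(proj(c,(.6,.169,.05)),proj(c,(.6,.169,.026)))
im2=cv2.resize(im[160:230,215:300],None,fx=8,fy=8,interpolation=0);cv2.imwrite("pics/w1z.png",im2)
# depth of finger tips
D=c["depth"];print(D[260,150],D[260,362],D[185,256],D[195,256], D[120,350])
for u,v in((150,262),(365,262),(256,192),(230,200),(120,40)):
    z=D[v,u];V=c["view"];p=np.array([(u-c["cx"])/c["fx"]*z,-(v-c["cy"])/c["fy"]*z,-z]);print(u,v,V[:3,:3].T@(p-V[:3,3]))
E
```

```text
((255.74325561523438, 186.2063446044922), (116.18623352050781, 120.16521453857422), 91.00167846679688) [0.59660487 0.17050206 0.026     ]
cam [0.52620951 0.17137869 0.28485718]
(array([255.29875519, 193.07676349]), array([244, 180,  23,  27, 482], dtype=int32))
(np.float64(253.5946280944899), np.float64(199.08896703125177)) (np.float64(253.88905102244254), np.float64(190.2350044390276))
0.13162346 0.13599478 0.0 0.24456222 0.27821648
150 262 [0.58941023 0.12922568 0.16696851]
365 262 [0.58939973 0.21436392 0.16665002]
256 192 [0.59429812 0.1707807  0.05072758]
230 200 [0.60852898 0.14937584 0.0254999 ]
120 40 [ 4.84613980e-01  6.33181216e-02 -6.10511785e-06]
```

View pics/w1z.png

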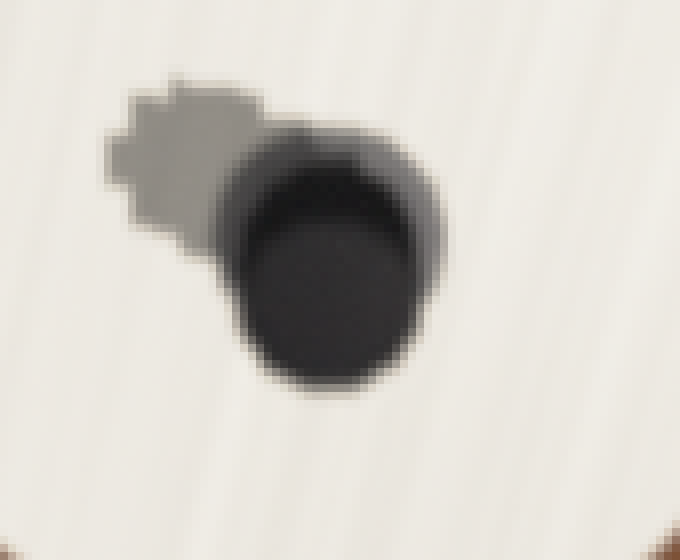

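Emit:
{"name": "send_rows", "arguments": {
  "rows": [
    {"translation": [-1, 0.5, -45]},
    {"translation": [-1, 0.5, -80]},
    {"translation": [-1, 0.5, -100]},
    {"translation": [-1, 0.5, -104]},
    {"translation": [-1, 0.5, -106]},
    {"translation": [-1, 0.5, -106]},
    {"translation": [-1, 0.5, -106]},
    {"translation": [-1, 0.5, -106]},
    {"translation": [-1, 0.5, -106]}
  ],
  "fingers": 32
}}

```text
$.rows[0]: bad value
```

```bash
python3 look.py 2 wrist side top; python3 -c "
from h import *
a=cv2.imread('pics/side_2.png')[190:330,160:320];b=cv2.imread('pics/wrist_2.png')[100:384]
cv2.imwrite('pics/m2.png',np.vstack([cv2.resize(a,(600,300)),cv2.resize(b,(540,300))[:, :].copy() if 0 else cv2.resize(b,(600,300))]))"
```

```text
{'time_s': np.float64(2.2), 'eef_pos': array([0.6002, 0.1695, 0.1415]), 'eef_rot': array([ 1.e-04, -4.e-04,  1.e+00, -0.e+00]), 'contact_force': array([-0.323 , -0.5743,  1.0777]), 'gripper_width': np.float64(1.0003), 'joint_positions': array([-0.1166,  0.5308, -0.271 ,  1.701 ,  0.1697,  0.9326,  1.1182])}
```

View pics/m2.png

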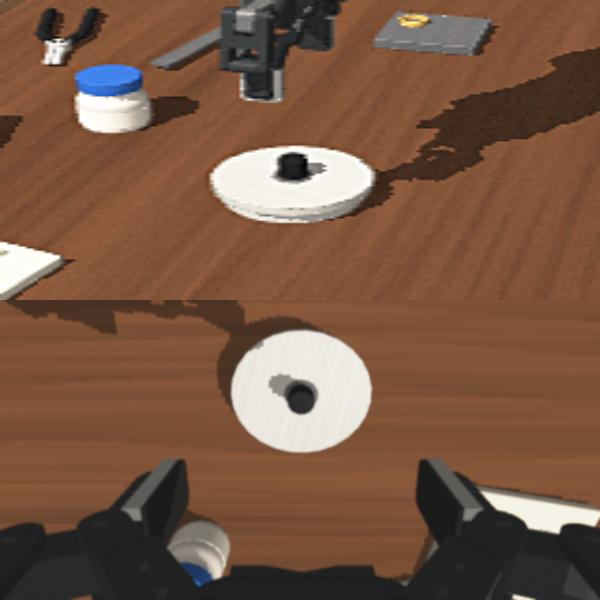

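The call was refused because every row needs a twist, so nothing moved. Resending it with zero twists.

Emit:
{"name": "send_rows", "arguments": {
  "rows": [
    {"translation": [-1, 0.5, -45], "twist": [0, 0, 0]},
    {"translation": [-1, 0.5, -80], "twist": [0, 0, 0]},
    {"translation": [-1, 0.5, -100], "twist": [0, 0, 0]},
    {"translation": [-1, 0.5, -104], "twist": [0, 0, 0]},
    {"translation": [-1, 0.5, -106], "twist": [0, 0, 0]},
    {"translation": [-1, 0.5, -106], "twist": [0, 0, 0]},
    {"translation": [-1, 0.5, -106], "twist": [0, 0, 0]},
    {"translation": [-1, 0.5, -106], "twist": [0, 0, 0]},
    {"translation": [-1, 0.5, -106], "twist": [0, 0, 0]}
  ],
  "fingers": 32
}}

```text
time_s: 3.1
eef_pos: [0.5999, 0.1698, 0.0362]
eef_rot: [0.001, -0.0, 1.0, 0.0]
contact_force: [-0.4, 0.8, -0.2]
gripper_width: 0.377
```

```bash
python3 look.py 2 wrist side top; python3 -c "
from h import *
a=cv2.imread('pics/side_2.png')[190:330,160:320];b=cv2.imread('pics/wrist_2.png')[100:384]
cv2.imwrite('pics/m2.png',np.vstack([cv2.resize(a,(600,300)),cv2.resize(b,(600,300))]))"
```

```text
{'time_s': np.float64(3.25), 'eef_pos': array([0.5995, 0.1697, 0.0357]), 'eef_rot': array([ 3.e-04, -1.e-04,  1.e+00,  1.e-04]), 'contact_force': array([-0.1509, -0.0831, -0.497 ]), 'gripper_width': np.float64(0.373), 'joint_positions': array([-0.1427,  0.672 , -0.2381,  1.7494,  0.2182,  0.7455,  1.0792])}
```

View pics/m2.png

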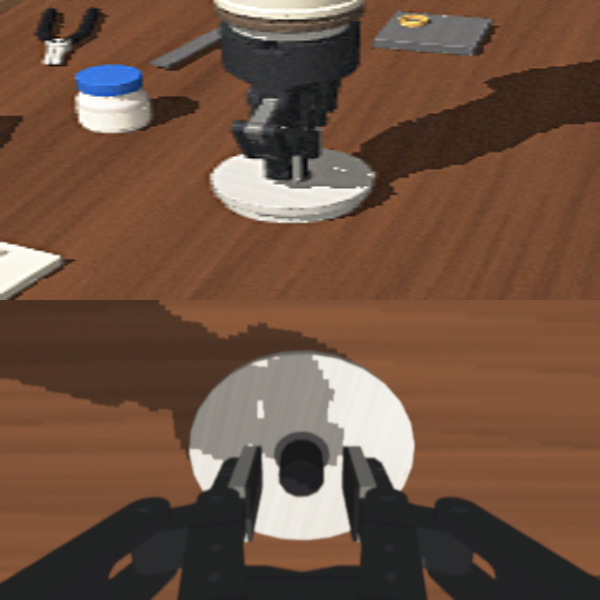

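The knob is centred between the pads. I'll lower 5 mm and close.

Emit:
{"name": "send_rows", "arguments": {
  "rows": [
    {"translation": [0, 0, -3], "twist": [0, 0, 0]},
    {"translation": [0, 0, -5], "twist": [0, 0, 0]},
    {"translation": [0, 0, -5], "twist": [0, 0, 0]},
    {"translation": [0, 0, -5], "twist": [0, 0, 0]}
  ],
  "fingers": 30
}}

```text
time_s: 3.65
eef_pos: [0.5991, 0.1696, 0.03]
eef_rot: [-0.0, -0.0, 1.0, -0.0]
contact_force: [0.2, -0.5, 1.3]
gripper_width: 0.354
```

Emit:
{"name": "send_rows", "arguments": {
  "rows": [
    {"translation": [0, 0, 0], "twist": [0, 0, 0]},
    {"translation": [0, 0, 0], "twist": [0, 0, 0]},
    {"translation": [0, 0, 0], "twist": [0, 0, 0]},
    {"translation": [0, 0, 0], "twist": [0, 0, 0]},
    {"translation": [0, 0, 0], "twist": [0, 0, 0]},
    {"translation": [0, 0, 0], "twist": [0, 0, 0]}
  ],
  "fingers": 5
}}

```text
time_s: 4.25
eef_pos: [0.5994, 0.1698, 0.0305]
eef_rot: [0.0, -0.0, 1.0, 0.0]
contact_force: [-0.9, -0.7, 2.0]
gripper_width: 0.177
```

```bash
python3 look.py 3 wrist side; python3 -c "
from h import *
a=cv2.imread('pics/side_3.png')[190:330,160:320];b=cv2.imread('pics/wrist_3.png')[100:384]
cv2.imwrite('pics/m3.png',np.vstack([cv2.resize(a,(600,300)),cv2.resize(b,(600,300))]))"
```

```text
{'time_s': np.float64(4.35), 'eef_pos': array([0.5994, 0.1698, 0.0305]), 'eef_rot': array([ 1.e-04, -1.e-04,  1.e+00,  1.e-04]), 'contact_force': array([-0.5458,  0.3044,  2.1656]), 'gripper_width': np.float64(0.1833), 'joint_positions': array([-0.1442,  0.6798, -0.2362,  1.7504,  0.2205,  0.737 ,  1.0774])}
```

View pics/m3.png

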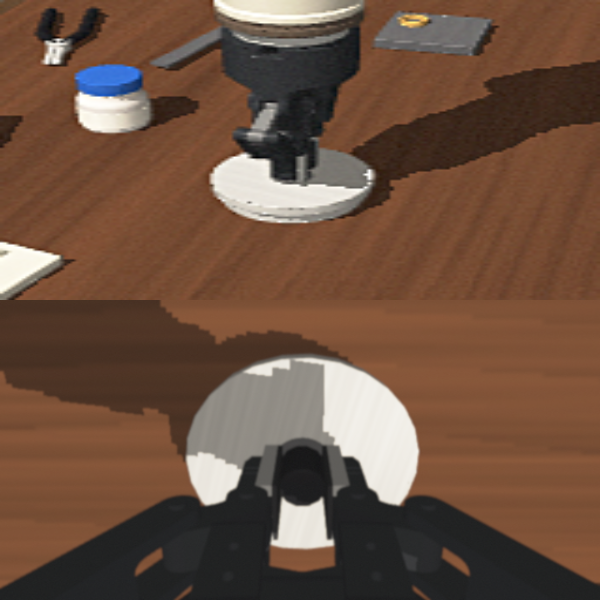

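Gripped. Now I tilt the lid about its -y rim contact (y=0.1263, z=0.024), so the +y side rises.

Emit:
{"name": "send_rows", "arguments": {
  "rows": [
    {"translation": [0, -0.1, 0.6], "twist": [0.0175, 0, 0]},
    {"translation": [0, -0.25, 1.3], "twist": [0.035, 0, 0]},
    {"translation": [0, -0.4, 2.0], "twist": [0.0525, 0, 0]},
    {"translation": [0, -0.55, 2.8], "twist": [0.07, 0, 0]},
    {"translation": [0, -0.75, 3.5], "twist": [0.0875, 0, 0]},
    {"translation": [0, -0.9, 4.25], "twist": [0.105, 0, 0]},
    {"translation": [0, -1.1, 5.0], "twist": [0.1225, 0, 0]},
    {"translation": [0, -1.3, 5.75], "twist": [0.14, 0, 0]},
    {"translation": [0, -1.55, 6.45], "twist": [0.1575, 0, 0]},
    {"translation": [0, -1.8, 7.2], "twist": [0.175, 0, 0]},
    {"translation": [0, -1.8, 7.2], "twist": [0.175, 0, 0]},
    {"translation": [0, -1.8, 7.2], "twist": [0.175, 0, 0]},
    {"translation": [0, -1.8, 7.2], "twist": [0.175, 0, 0]}
  ]
}}

```text
time_s: 5.65
eef_pos: [0.5992, 0.1668, 0.0373]
eef_rot: [-0.0, 0.0, 0.996, 0.087]
contact_force: [0.9, -1.9, 1.2]
gripper_width: 0.183
```

```bash
python3 look.py 4 wrist side; python3 -c "
from h import *
a=cv2.imread('pics/side_4.png')[220:310,180:300];b=cv2.imread('pics/wrist_4.png')[100:384]
cv2.imwrite('pics/m4.png',np.vstack([cv2.resize(a,(480,360),interpolation=0),cv2.resize(b,(480,240))]))"
```

```text
{'time_s': np.float64(5.75), 'eef_pos': array([0.5992, 0.1673, 0.0373]), 'eef_rot': array([-2.000e-04, -1.000e-04,  9.962e-01,  8.690e-02]), 'contact_force': array([-0.2066, -1.8539,  1.8643]), 'gripper_width': np.float64(0.1853), 'joint_positions': array([ 0.0578,  0.6774, -0.3682,  1.7845,  0.093 ,  0.6755,  1.2698])}
```

View pics/m4.png

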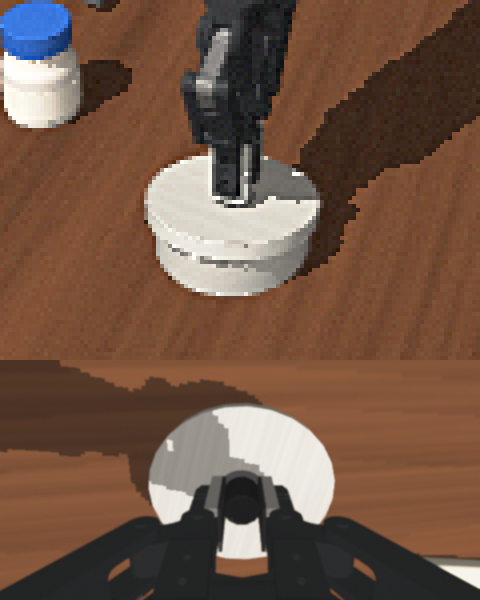

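The +y side is up about 10° and the -y side still sits on the rim. I'll lift it about 1 cm clear and level it.

Emit:
{"name": "send_rows", "arguments": {
  "rows": [
    {"translation": [0, 0, 2], "twist": [0, 0, 0]},
    {"translation": [0, 0, 5], "twist": [0, 0, 0]},
    {"translation": [0, 0, 8], "twist": [0, 0, 0]},
    {"translation": [0, 0, 11], "twist": [0, 0, 0]},
    {"translation": [0, 0, 14], "twist": [0, 0, 0]},
    {"translation": [0, 0.3, 14], "twist": [-0.035, 0, 0]},
    {"translation": [0, 0.7, 13.5], "twist": [-0.07, 0, 0]},
    {"translation": [0, 1.1, 13], "twist": [-0.105, 0, 0]},
    {"translation": [0, 1.5, 12.5], "twist": [-0.14, 0, 0]},
    {"translation": [0, 1.8, 12], "twist": [-0.175, 0, 0]},
    {"translation": [0, 1.8, 12], "twist": [-0.175, 0, 0]},
    {"translation": [0, 1.8, 12], "twist": [-0.175, 0, 0]},
    {"translation": [0, 1.8, 12], "twist": [-0.175, 0, 0]}
  ]
}}

```text
time_s: 7.05
eef_pos: [0.5993, 0.169, 0.0495]
eef_rot: [-0.0, 0.0, 1.0, 0.0]
contact_force: [0.9, -0.8, -0.9]
gripper_width: 0.184
```

```bash
python3 look.py 5 wrist side; python3 -c "
from h import *
a=cv2.imread('pics/side_5.png')[220:310,180:300];b=cv2.imread('pics/wrist_5.png')[100:384]
cv2.imwrite('pics/m5.png',np.vstack([cv2.resize(a,(480,360),interpolation=0),cv2.resize(b,(480,240))]))"
```

```text
{'time_s': np.float64(7.15), 'eef_pos': array([0.5994, 0.1687, 0.0495]), 'eef_rot': array([-1.e-04,  6.e-04,  1.e+00,  0.e+00]), 'contact_force': array([-0.7344, -0.9891, -1.5765]), 'gripper_width': np.float64(0.1834), 'joint_positions': array([-0.1329,  0.6524, -0.249 ,  1.7461,  0.2164,  0.77  ,  1.0808])}
```

View pics/m5.png

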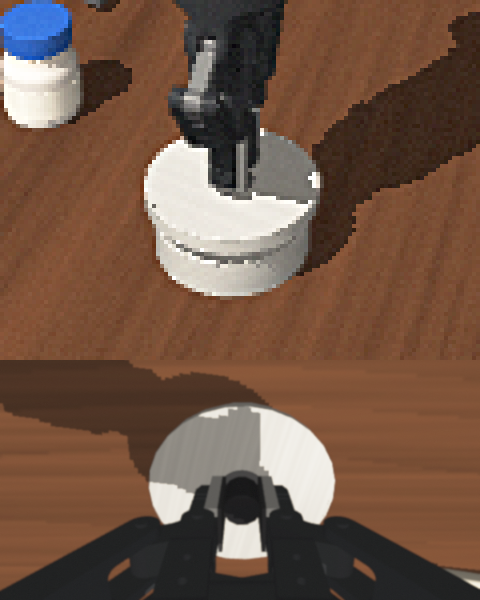

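The lid is level and clear of the dish. I'll carry it to y≈0 at this height.

Emit:
{"name": "send_rows", "arguments": {
  "rows": [
    {"translation": [0, -8, 0], "twist": [0, 0, 0]},
    {"translation": [0, -25, 0], "twist": [0, 0, 0]},
    {"translation": [0, -45, 0], "twist": [0, 0, 0]},
    {"translation": [0, -65, 0], "twist": [0, 0, 0]},
    {"translation": [0, -85, 0], "twist": [0, 0, 0]},
    {"translation": [0, -105, -3], "twist": [0, 0, 0]},
    {"translation": [0, -125, -6], "twist": [0, 0, 0]},
    {"translation": [0, -145, -10], "twist": [0, 0, 0]},
    {"translation": [0, -160, -15], "twist": [0, 0, 0]},
    {"translation": [0, -168, -20], "twist": [0, 0, 0]},
    {"translation": [0, -170, -24], "twist": [0, 0, 0]},
    {"translation": [0, -170, -27], "twist": [0, 0, 0]},
    {"translation": [0, -170, -29], "twist": [0, 0, 0]},
    {"translation": [0, -170, -30], "twist": [0, 0, 0]},
    {"translation": [0, -170, -30], "twist": [0, 0, 0]},
    {"translation": [0, -170, -30], "twist": [0, 0, 0]}
  ]
}}

```text
time_s: 8.75
eef_pos: [0.5994, 0.0003, 0.0196]
eef_rot: [0.0, -0.001, 1.0, 0.0]
contact_force: [0.4, -0.3, -1.9]
gripper_width: 0.186
```

```bash
python3 look.py 6 wrist side top; python3 -c "
from h import *
a=cv2.imread('pics/side_6.png')[180:310,180:320];b=cv2.imread('pics/top_6.png')[150:280,120:320]
cv2.imwrite('pics/m6.png',np.vstack([cv2.resize(a,(400,320),interpolation=0),cv2.resize(b,(400,260))]))"
```

```text
{'time_s': np.float64(8.9), 'eef_pos': array([ 5.994e-01, -1.000e-04,  1.970e-02]), 'eef_rot': array([ 2.e-04, -2.e-04,  1.e+00,  0.e+00]), 'contact_force': array([ 0.0517,  0.4877, -0.6325]), 'gripper_width': np.float64(0.182), 'joint_positions': array([ 0.1326,  0.6657, -0.2333,  1.8142,  0.2269,  0.6874,  1.3426])}
```

View pics/m6.png

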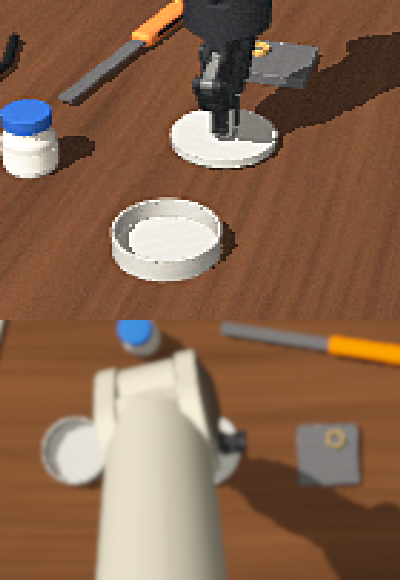

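Emit:
{"name": "send_rows", "arguments": {
  "rows": [
    {"translation": [0, 0, -1.5], "twist": [0, 0, 0]},
    {"translation": [0, 0, -2.5], "twist": [0, 0, 0]},
    {"translation": [0, 0, -3.2], "twist": [0, 0, 0]},
    {"translation": [0, 0, -3.7], "twist": [0, 0, 0]},
    {"translation": [0, 0, -3.7], "twist": [0, 0, 0]},
    {"translation": [0, 0, -3.7], "twist": [0, 0, 0]}
  ]
}}

```text
time_s: 9.5
eef_pos: [0.5993, -0.0003, 0.0158]
eef_rot: [-0.0, -0.0, 1.0, 0.0]
contact_force: [0.1, 0.2, 0.0]
gripper_width: 0.184
```

Emit:
{"name": "send_rows", "arguments": {
  "rows": [
    {"translation": [0, 0, -0.4], "twist": [0, 0, 0]},
    {"translation": [0, 0, -0.4], "twist": [0, 0, 0]},
    {"translation": [0, 0, -0.4], "twist": [0, 0, 0]}
  ]
}}

```text
time_s: 9.8
eef_pos: [0.5994, -0.0003, 0.0155]
eef_rot: [0.0, -0.0, 1.0, 0.0]
contact_force: [-0.2, 0.1, -0.8]
gripper_width: 0.183
```

Emit:
{"name": "send_rows", "arguments": {
  "rows": [
    {"translation": [0, 0, -0.3], "twist": [0, 0, 0]},
    {"translation": [0, 0, -0.3], "twist": [0, 0, 0]},
    {"translation": [0, 0, -0.3], "twist": [0, 0, 0]}
  ]
}}

```text
time_s: 10.1
eef_pos: [0.5994, -0.0004, 0.0155]
eef_rot: [0.0, -0.0, 1.0, -0.0]
contact_force: [-1.3, -0.2, 3.0]
gripper_width: 0.189
```

The lid touched the bench at the expected height. Opening now.

Emit:
{"name": "send_rows", "arguments": {
  "rows": [
    {"translation": [0, 0, 0], "twist": [0, 0, 0]},
    {"translation": [0, 0, 0], "twist": [0, 0, 0]},
    {"translation": [0, 0, 0], "twist": [0, 0, 0]},
    {"translation": [0, 0, 0], "twist": [0, 0, 0]},
    {"translation": [0, 0, 15], "twist": [0, 0, 0]},
    {"translation": [0, 0, 45], "twist": [0, 0, 0]},
    {"translation": [0, 0, 80], "twist": [0, 0, 0]},
    {"translation": [0, -40, 90], "twist": [0, 0, 0]},
    {"translation": [0, -90, 90], "twist": [0, 0, 0]},
    {"translation": [13, -140, 90], "twist": [0, 0, 0]},
    {"translation": [13, -175, 85], "twist": [0, 0, 0]},
    {"translation": [13, -175, 85], "twist": [0, 0, 0]},
    {"translation": [13, -175, 85], "twist": [0, 0, 0]},
    {"translation": [13, -175, 85], "twist": [0, 0, 0]}
  ],
  "fingers": 36
}}

```text
time_s: 11.5
eef_pos: [0.6126, -0.1735, 0.1008]
eef_rot: [0.0, -0.001, 1.0, 0.001]
contact_force: [0.5, 0.4, 0.2]
gripper_width: 0.421
```

```bash
python3 look.py 7 wrist side top; python3 -c "
from h import *
a=cv2.imread('pics/side_7.png')[180:310,180:320];b=cv2.imread('pics/wrist_7.png')
cv2.imwrite('pics/m7.png',np.vstack([cv2.resize(a,(350,270),interpolation=0),cv2.resize(b,(350,270))]))
cv2.imwrite('pics/w7z.png',cv2.resize(b[100:384,130:380],None,fx=2,fy=2))"
```

```text
{'time_s': np.float64(11.65), 'eef_pos': array([ 0.6127, -0.1732,  0.1006]), 'eef_rot': array([ 2.0e-04, -1.5e-03,  1.0e+00,  4.0e-04]), 'contact_force': array([-0.6469, -0.2762, -0.5776]), 'gripper_width': np.float64(0.4205), 'joint_positions': array([ 0.4098,  0.6001, -0.2407,  1.6901,  0.1757,  0.8723,  1.6702])}
```

View pics/m7.png

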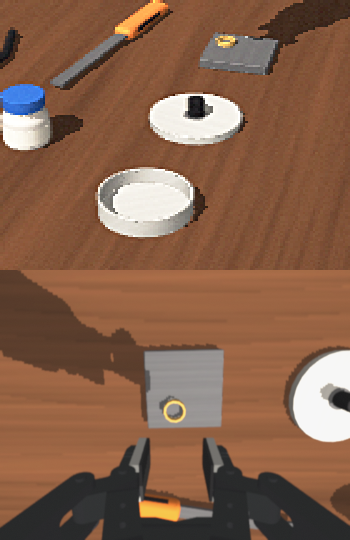

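View pics/w7z.png

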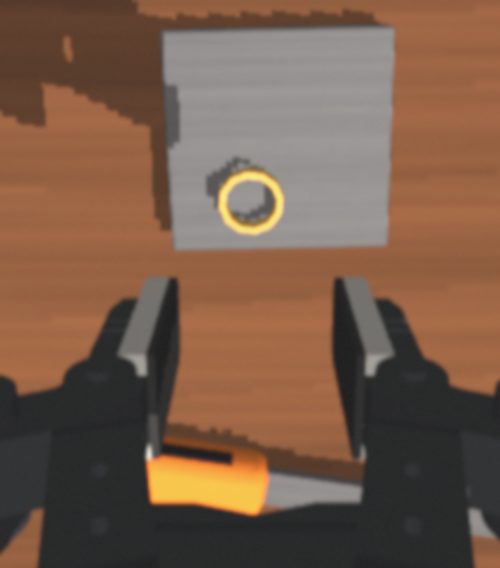

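Lid, dish and bystanders look right. The ring shows at about (255,200) in the wrist view. I'll compute its position and the fingertip height.

```bash
python3 - <<'E'
from h import *
c=np.load("wrist_7.npz");im=c["image"];hsv=cv2.cvtColor(im,cv2.COLOR_BGR2HSV)
g=((hsv[...,0]>15)&(hsv[...,0]<35)&(hsv[...,1]>100)&(hsv[...,2]>120)).astype(np.uint8);g[:150]=0;g[230:]=0
k=max(cv2.findContours(g,0,1)[0],key=cv2.contourArea);e=cv2.fitEllipse(k);print(e,onz(c,*e[0],.022),onz(c,*e[0],.018))
D=c["depth"]
def P(c,u,v):
    z=c["depth"][v,u];V=c["view"];p=np.array([(u-c["cx"])/c["fx"]*z,-(v-c["cy"])/c["fy"]*z,-z]);return V[:3,:3].T@(p-V[:3,3])
def tips(n,tcp):
    c=np.load(n);D=c["depth"]
    for r in [(60,257),(257,460)]:
        pts=[P(c,u,v) for u in range(*r) for v in range(220,384) if 0<c["depth"][v,u]<.4]
        pts=np.array(pts);pts=pts[pts[:,2]>tcp[2]-.02];
        m=(pts[:,2]>.06)
        q=pts[m];q=q[q[:,2]<np.percentile(q[:,2],3)];print(n,"low",q.mean(0),q[:,2].min(),"tcpz",tcp[2])
tips("wrist_7.npz",[.6127,-.1732,.1006]);tips("wrist_1.npz",[.6,.1703,.1418])
E
```

```text
((254.90650939941406, 200.1494598388672), (31.751201629638672, 32.06858444213867), 118.49366760253906) [ 0.60960621 -0.17429979  0.022     ] [ 0.61087766 -0.17432271  0.018     ]
wrist_7.npz low [ 0.60634089 -0.19420068  0.11191056] 0.10098009207133621 tcpz 0.1006
wrist_7.npz low [ 0.60628187 -0.1511175   0.11209948] 0.10115529531907237 tcpz 0.1006
wrist_1.npz low [0.5966039  0.12807186 0.16019976] 0.15460866282793553 tcpz 0.1418
wrist_1.npz low [0.59622586 0.21549524 0.16036664] 0.15463704602129777 tcpz 0.1418
```

Emit:
{"name": "send_rows", "arguments": {
  "rows": [
    {"translation": [-1, 0, -25], "twist": [0, 0, 0]},
    {"translation": [-1, 0, -45], "twist": [0, 0, 0]},
    {"translation": [-1, 0, -60], "twist": [0, 0, 0]},
    {"translation": [-1, 0, -66], "twist": [0, 0, 0]},
    {"translation": [-1, 0, -66], "twist": [0, 0, 0]},
    {"translation": [-1, 0, -66], "twist": [0, 0, 0]},
    {"translation": [-1, 0, -66], "twist": [0, 0, 0]}
  ]
}}

```text
time_s: 12.35
eef_pos: [0.6122, -0.1754, 0.0352]
eef_rot: [0.001, -0.0, 1.0, -0.0]
contact_force: [0.3, -0.2, 0.1]
gripper_width: 0.42
```

```bash
python3 look.py 8 wrist side; python3 -c "
from h import *
b=cv2.imread('pics/wrist_8.png')
cv2.imwrite('pics/w8z.png',cv2.resize(b[140:384,130:380],None,fx=2,fy=2))"
```

```text
{'time_s': np.float64(12.45), 'eef_pos': array([ 0.612 , -0.1755,  0.0351]), 'eef_rot': array([ 8.e-04, -1.e-04,  1.e+00, -2.e-04]), 'contact_force': array([ 0.5953, -0.1551, -0.1673]), 'gripper_width': np.float64(0.4225), 'joint_positions': array([ 0.3973,  0.6888, -0.2195,  1.7145,  0.2026,  0.7588,  1.6499])}
```

View pics/w8z.png

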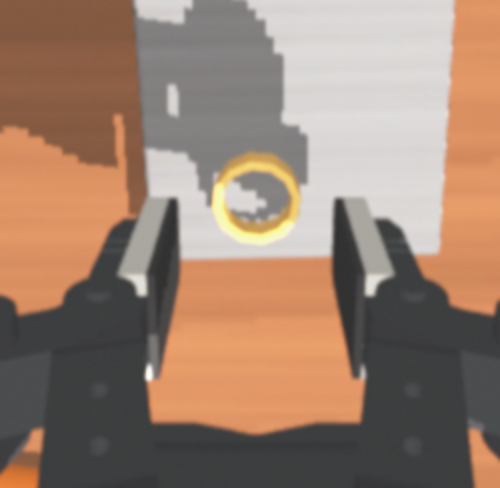

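The ring is centred between the jaws. I'll descend to 1.5 mm above the block, then close.

Emit:
{"name": "send_rows", "arguments": {
  "rows": [
    {"translation": [0, 0, -8], "twist": [0, 0, 0]},
    {"translation": [0, 0, -14], "twist": [0, 0, 0]},
    {"translation": [0, 0, -17], "twist": [0, 0, 0]},
    {"translation": [0, 0, -18.5], "twist": [0, 0, 0]},
    {"translation": [0, 0, -19.3], "twist": [0, 0, 0]},
    {"translation": [0, 0, -19.3], "twist": [0, 0, 0]},
    {"translation": [0, 0, -19.3], "twist": [0, 0, 0]}
  ]
}}

```text
time_s: 13.15
eef_pos: [0.6114, -0.1753, 0.015]
eef_rot: [0.0, -0.0, 1.0, -0.0]
contact_force: [0.5, -1.0, 0.4]
gripper_width: 0.42
```

Emit:
{"name": "send_rows", "arguments": {
  "rows": [
    {"translation": [0, 0, 0], "twist": [0, 0, 0]},
    {"translation": [0, 0, 0], "twist": [0, 0, 0]},
    {"translation": [0, 0, 0], "twist": [0, 0, 0]},
    {"translation": [0, 0, 0], "twist": [0, 0, 0]},
    {"translation": [0, 0, 0], "twist": [0, 0, 0]}
  ],
  "fingers": 12
}}

```text
time_s: 13.65
eef_pos: [0.6116, -0.1754, 0.0154]
eef_rot: [0.0, -0.0, 1.0, -0.0]
contact_force: [-1.3, 1.2, 5.4]
gripper_width: 0.227
```

```bash
python3 look.py 9 wrist side; python3 -c "
from h import *
b=cv2.imread('pics/wrist_9.png');a=cv2.imread('pics/side_9.png')[160:240,230:330]
cv2.imwrite('pics/w9z.png',np.vstack([cv2.resize(b[140:384,130:380],(400,390)),cv2.resize(a,(400,200))]))"
```

```text
{'time_s': np.float64(13.75), 'eef_pos': array([ 0.6116, -0.1754,  0.0153]), 'eef_rot': array([ 3.e-04, -1.e-04,  1.e+00, -1.e-04]), 'contact_force': array([-1.4821, -0.9144,  5.3539]), 'gripper_width': np.float64(0.2228), 'joint_positions': array([ 0.3922,  0.7177, -0.2127,  1.7181,  0.2103,  0.7275,  1.644 ])}
```

View pics/w9z.png

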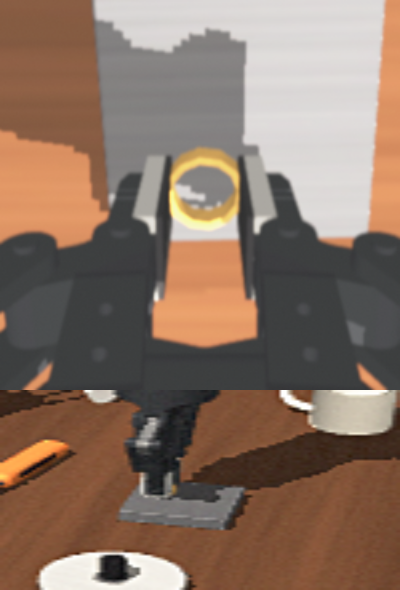

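The ring is gripped, with the pads spanning it. I'll lift it and meanwhile fix the dish centre from the earlier pictures.

Emit:
{"name": "send_rows", "arguments": {
  "rows": [
    {"translation": [0, 0, 3], "twist": [0, 0, 0]},
    {"translation": [0, 0, 10], "twist": [0, 0, 0]},
    {"translation": [0, 0, 30], "twist": [0, 0, 0]},
    {"translation": [0, 0, 60], "twist": [0, 0, 0]},
    {"translation": [0, 0, 85], "twist": [0, 0, 0]},
    {"translation": [0, 0, 85], "twist": [0, 0, 0]},
    {"translation": [0, 0, 85], "twist": [0, 0, 0]}
  ]
}}

```text
time_s: 14.45
eef_pos: [0.6117, -0.1755, 0.1006]
eef_rot: [0.001, -0.0, 1.0, -0.0]
contact_force: [-0.2, -0.6, -2.2]
gripper_width: 0.224
```

```bash
python3 look.py 10 wrist; python3 - <<'E'
from h import *
b=cv2.imread('pics/wrist_10.png');cv2.imwrite('pics/w10z.png',cv2.resize(b[140:384,130:380],(500,490)))
for n,(lu,lv),r in (("top",(157,215),28),("side",(238,278),28)):
    c=np.load(n+"_7.npz");im=c["image"];hsv=cv2.cvtColor(im,cv2.COLOR_BGR2HSV)
    w=((hsv[...,1]<70)&(hsv[...,2]>90)).astype(np.uint8);m=np.zeros_like(w);m[lv-r:lv+r,lu-r:lu+r]=1;w&=m
    k=max(cv2.findContours(w,0,1)[0],key=cv2.contourArea);h=cv2.convexHull(k);e=cv2.fitEllipse(h);print(n,e)
    for z in (0,.012,.024):print(z,onz(c,*e[0],z))
    cv2.imwrite(f"pics/{n}_dish.png",cv2.resize(im[lv-r:lv+r,lu-r:lu+r],None,fx=6,fy=6,interpolation=0))
E
python3 -c "
import cv2,numpy as np
cv2.imwrite('pics/d10.png',np.hstack([cv2.imread('pics/top_dish.png'),cv2.imread('pics/side_dish.png')]))"
```

```text
{'time_s': np.float64(14.5), 'eef_pos': array([ 0.6107, -0.1753,  0.0994]), 'eef_rot': array([-4.e-04, -1.e-04,  1.e+00,  0.e+00]), 'contact_force': array([-0.0555, -0.0348,  0.5318]), 'gripper_width': np.float64(0.2214), 'joint_positions': array([ 0.4127,  0.6   , -0.2398,  1.6933,  0.1765,  0.8702,  1.67  ])}
top ((157.65948486328125, 214.82118225097656), (34.18215560913086, 34.57572555541992), 77.91326141357422)
0 [0.60325856 0.17526301 0.        ]
0.012 [0.60205018 0.17209812 0.012     ]
0.024 [0.60084181 0.16893322 0.024     ]
side ((237.5547637939453, 276.75653076171875), (34.21963882446289, 40.75545120239258), 87.24063873291016)
0 [0.60530913 0.15742215 0.        ]
0.012 [0.60097491 0.1702795  0.012     ]
0.024 [0.5966407  0.18313685 0.024     ]
```

View pics/w10z.png

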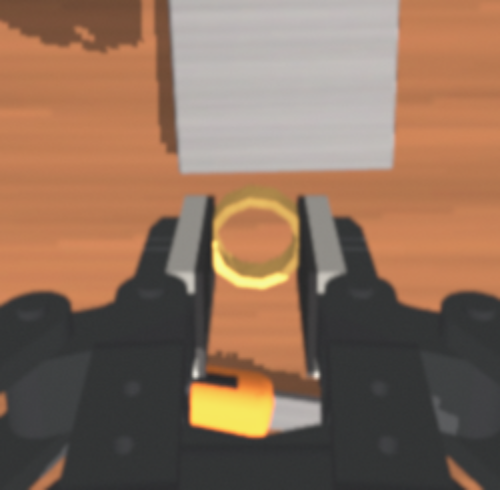

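View pics/d10.png

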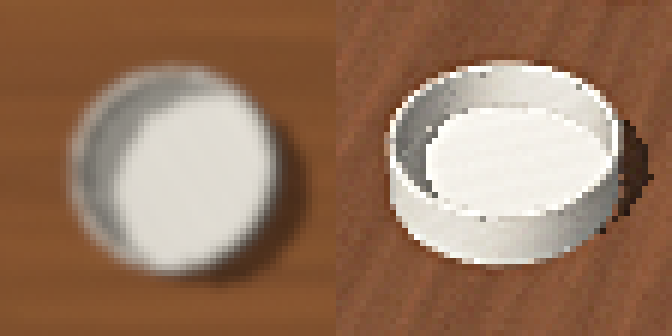

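The ring is held level. Carrying it over the dish.

Emit:
{"name": "send_rows", "arguments": {
  "rows": [
    {"translation": [0, 15, 0], "twist": [0, 0, 0]},
    {"translation": [-2, 45, 0], "twist": [0, 0, 0]},
    {"translation": [-4, 80, 0], "twist": [0, 0, 0]},
    {"translation": [-6, 120, 0], "twist": [0, 0, 0]},
    {"translation": [-8, 160, 0], "twist": [0, 0, 0]},
    {"translation": [-10, 200, 0], "twist": [0, 0, 0]},
    {"translation": [-11.5, 240, 0], "twist": [0, 0, 0]},
    {"translation": [-11.5, 280, 0], "twist": [0, 0, 0]},
    {"translation": [-11.5, 315, 0], "twist": [0, 0, 0]},
    {"translation": [-11.5, 335, -5], "twist": [0, 0, 0]},
    {"translation": [-11.5, 345.5, -15], "twist": [0, 0, 0]},
    {"translation": [-11.5, 345.5, -30], "twist": [0, 0, 0]},
    {"translation": [-11.5, 345.5, -40], "twist": [0, 0, 0]},
    {"translation": [-11.5, 345.5, -45], "twist": [0, 0, 0]},
    {"translation": [-11.5, 345.5, -45], "twist": [0, 0, 0]},
    {"translation": [-11.5, 345.5, -45], "twist": [0, 0, 0]},
    {"translation": [-11.5, 345.5, -45], "twist": [0, 0, 0]}
  ]
}}

```text
time_s: 16.2
eef_pos: [0.6005, 0.1696, 0.0554]
eef_rot: [0.001, 0.0, 1.0, 0.0]
contact_force: [-0.0, 0.2, 0.1]
gripper_width: 0.221
```

```bash
python3 look.py 11 wrist side; python3 -c "
from h import *
b=cv2.imread('pics/wrist_11.png');a=cv2.imread('pics/side_11.png')[200:320,160:320]
cv2.imwrite('pics/w11z.png',np.vstack([cv2.resize(b,(400,300)),cv2.resize(a,(400,300))]))"
```

```text
{'time_s': np.float64(16.3), 'eef_pos': array([0.6004, 0.17  , 0.0555]), 'eef_rot': array([6.e-04, 1.e-04, 1.e+00, 2.e-04]), 'contact_force': array([-0.4679,  0.326 , -0.176 ]), 'gripper_width': np.float64(0.2231), 'joint_positions': array([-0.1231,  0.6465, -0.2647,  1.7419,  0.2257,  0.7818,  1.073 ])}
```

View pics/w11z.png

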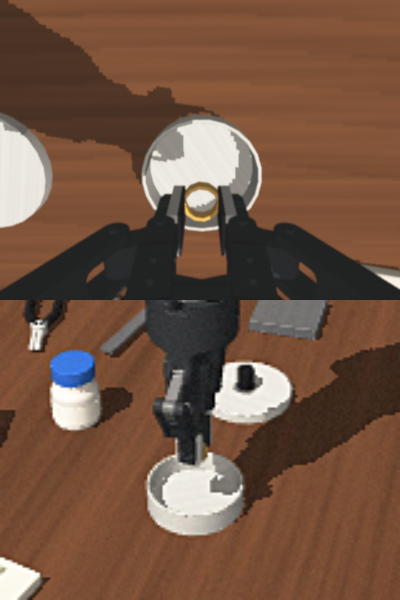

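Emit:
{"name": "send_rows", "arguments": {
  "rows": [
    {"translation": [0, 0, -15], "twist": [0, 0, 0]},
    {"translation": [0, 0, -30], "twist": [0, 0, 0]},
    {"translation": [0, 0, -40], "twist": [0, 0, 0]},
    {"translation": [0, 0, -45], "twist": [0, 0, 0]},
    {"translation": [0, 0, -48], "twist": [0, 0, 0]},
    {"translation": [0, 0, -49.5], "twist": [0, 0, 0]},
    {"translation": [0, 0, -49.5], "twist": [0, 0, 0]},
    {"translation": [0, 0, -49.5], "twist": [0, 0, 0]},
    {"translation": [0, 0, -49.5], "twist": [0, 0, 0]}
  ]
}}

```text
time_s: 17.2
eef_pos: [0.6002, 0.1703, 0.0058]
eef_rot: [0.0, -0.0, 1.0, 0.0]
contact_force: [-0.7, -0.2, -0.6]
gripper_width: 0.226
```

Emit:
{"name": "send_rows", "arguments": {
  "rows": [
    {"translation": [0, 0, -0.5], "twist": [0, 0, 0]},
    {"translation": [0, 0, -0.8], "twist": [0, 0, 0]},
    {"translation": [0, 0, -0.8], "twist": [0, 0, 0]},
    {"translation": [0, 0, -0.8], "twist": [0, 0, 0]}
  ]
}}

```text
time_s: 17.6
eef_pos: [0.5998, 0.1701, 0.0045]
eef_rot: [-0.0, -0.0, 1.0, -0.0]
contact_force: [0.3, 0.2, -0.7]
gripper_width: 0.222
```

Emit:
{"name": "send_rows", "arguments": {
  "rows": [
    {"translation": [0, 0, -0.3], "twist": [0, 0, 0]},
    {"translation": [0, 0, -0.3], "twist": [0, 0, 0]},
    {"translation": [0, 0, -0.3], "twist": [0, 0, 0]}
  ]
}}

```text
time_s: 17.9
eef_pos: [0.5998, 0.1702, 0.0044]
eef_rot: [0.0, -0.0, 1.0, -0.0]
contact_force: [-0.6, -0.3, 2.1]
gripper_width: 0.221
```

Emit:
{"name": "send_rows", "arguments": {
  "rows": [
    {"translation": [0, 0, -0.3], "twist": [0, 0, 0]},
    {"translation": [0, 0, -0.3], "twist": [0, 0, 0]},
    {"translation": [0, 0, -0.3], "twist": [0, 0, 0]}
  ]
}}

```text
time_s: 18.2
eef_pos: [0.5999, 0.1702, 0.0044]
eef_rot: [0.0, -0.0, 1.0, -0.0]
contact_force: [-2.1, -1.0, 4.7]
gripper_width: 0.221
```

The ring is on the floor: contact came at TCP z=4.4 mm, as predicted. I'll open slightly, within the dish, and rise.

Emit:
{"name": "send_rows", "arguments": {
  "rows": [
    {"translation": [0, 0, 0], "twist": [0, 0, 0]},
    {"translation": [0, 0, 0], "twist": [0, 0, 0]},
    {"translation": [0, 0, 0], "twist": [0, 0, 0]},
    {"translation": [0, 0, 0], "twist": [0, 0, 0]},
    {"translation": [0, 0, 10], "twist": [0, 0, 0]},
    {"translation": [0, 0, 30], "twist": [0, 0, 0]},
    {"translation": [0, 0, 60], "twist": [0, 0, 0]},
    {"translation": [0, 0, 85], "twist": [0, 0, 0]},
    {"translation": [0, 0, 95], "twist": [0, 0, 0]},
    {"translation": [0, 0, 95], "twist": [0, 0, 0]}
  ],
  "fingers": 32
}}

```text
time_s: 19.2
eef_pos: [0.6012, 0.1706, 0.1011]
eef_rot: [0.002, -0.0, 1.0, 0.0]
contact_force: [1.4, -0.8, -1.0]
gripper_width: 0.376
```

```bash
python3 look.py 12 wrist side top; python3 -c "
from h import *
b=cv2.imread('pics/wrist_12.png');a=cv2.imread('pics/side_12.png')[200:320,160:320]
cv2.imwrite('pics/w12z.png',np.vstack([cv2.resize(b,(400,300)),cv2.resize(a,(400,300))]))"
```

```text
{'time_s': np.float64(19.35), 'eef_pos': array([0.5988, 0.1697, 0.0976]), 'eef_rot': array([-1.e-03, -1.e-04,  1.e+00, -3.e-04]), 'contact_force': array([-0.0993,  0.1205,  0.0055]), 'gripper_width': np.float64(0.3763), 'joint_positions': array([-0.1109,  0.5883, -0.281 ,  1.7264,  0.2048,  0.858 ,  1.089 ])}
```

View pics/w12z.png

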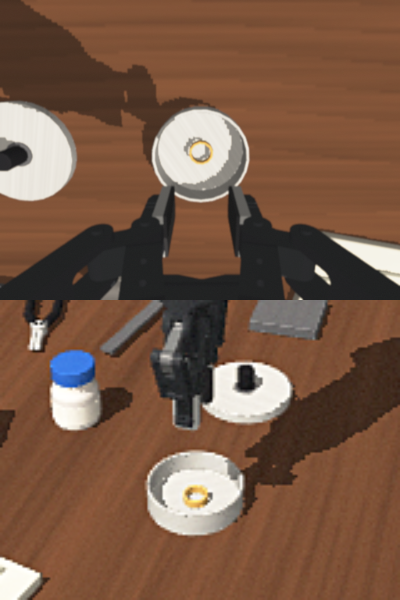

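The ring lies flat near the centre of the dish. Now the dish centre, to compare with the lid pose at the start.

```bash
python3 - <<'E'
from h import *
c=np.load("wrist_12.npz");im=c["image"];hsv=cv2.cvtColor(im,cv2.COLOR_BGR2HSV)
z=cv2.resize(im[120:270,180:340],None,fx=4,fy=4,interpolation=0);cv2.imwrite("pics/w12d.png",z)
w=((hsv[...,1]<60)&(hsv[...,2]>70)).astype(np.uint8);w[:125]=0;w[262:]=0;w[:,:188]=0;w[:,325:]=0
k=max(cv2.findContours(w,0,1)[0],key=cv2.contourArea);h=cv2.convexHull(k)[:,0]
# outer rim: hull points in world at z=.024, circle fit with fixed finger-free points
P=np.array([onz(c,u,v,.024)[:2] for u,v in h]);
from scipy.optimize import least_squares
f=lambda p:np.hypot(P[:,0]-p[0],P[:,1]-p[1])-p[2]
r=least_squares(f,[.6,.17,.0435],loss="soft_l1",f_scale=.0005);print("dish wrist",r.x,np.abs(f(r.x)).max())
c1=np.load("wrist_1.npz");hsv=cv2.cvtColor(c1["image"],cv2.COLOR_BGR2HSV)
w=((hsv[...,1]<60)&(hsv[...,2]>120)).astype(np.uint8);w[:110]=0;w[248:]=0;w[:,:180]=0;w[:,330:]=0
k=max(cv2.findContours(w,0,1)[0],key=cv2.contourArea);h=cv2.convexHull(k)[:,0]
P=np.array([onz(c1,u,v,.026)[:2] for u,v in h]);r=least_squares(f,[.6,.17,.0485],loss="soft_l1",f_scale=.0005);print("lid wrist1",r.x)
E
```

```text
dish wrist [0.59806683 0.17056639 0.04381698] 0.020229736979403112
lid wrist1 [0.59912433 0.17051571 0.04878386]
```

View pics/w12d.png

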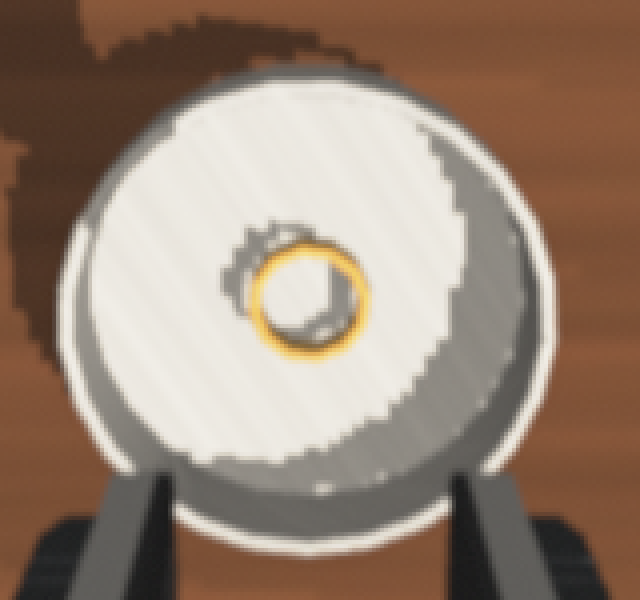

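The dish centre agrees with the lid's start pose to about 1 mm. Going back to the lid.

Emit:
{"name": "send_rows", "arguments": {
  "rows": [
    {"translation": [0, -20, -5], "twist": [0, 0, 0]},
    {"translation": [0, -55, -10], "twist": [0, 0, 0]},
    {"translation": [0, -95, -15], "twist": [0, 0, 0]},
    {"translation": [0, -130, -20], "twist": [0, 0, 0]},
    {"translation": [-0.5, -160, -20], "twist": [0, 0, 0]},
    {"translation": [-0.5, -170.5, -25], "twist": [0, 0, 0]},
    {"translation": [-0.5, -170.5, -30], "twist": [0, 0, 0]},
    {"translation": [-0.5, -170.5, -35], "twist": [0, 0, 0]},
    {"translation": [-0.5, -170.5, -45], "twist": [0, 0, 0]},
    {"translation": [-0.5, -170.5, -45], "twist": [0, 0, 0]},
    {"translation": [-0.5, -170.5, -45], "twist": [0, 0, 0]}
  ]
}}

```text
time_s: 20.45
eef_pos: [0.5989, 0.0013, 0.0533]
eef_rot: [-0.001, -0.001, 1.0, 0.0]
contact_force: [-0.2, -0.5, 1.5]
gripper_width: 0.371
```

```bash
python3 look.py 13 wrist
```

```text
{'time_s': np.float64(20.5), 'eef_pos': array([0.5992, 0.0009, 0.0537]), 'eef_rot': array([-2.e-04, -1.e-03,  1.e+00,  2.e-04]), 'contact_force': array([0.2336, 0.6806, 0.4183]), 'gripper_width': np.float64(0.378), 'joint_positions': array([ 0.1462,  0.6143, -0.2529,  1.8063,  0.2131,  0.7478,  1.3535])}
```

View pics/wrist_13.png

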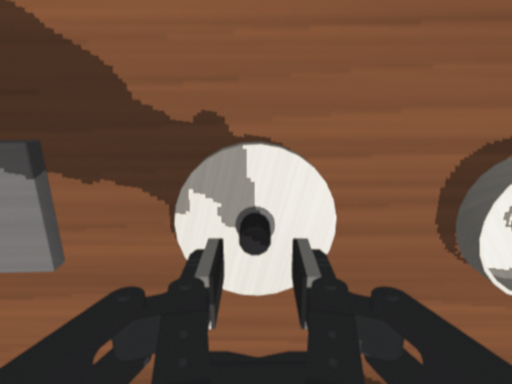

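The knob at (255,232) is between the pads (220 and 295). Descend and close.

Emit:
{"name": "send_rows", "arguments": {
  "rows": [
    {"translation": [0, 0, -15], "twist": [0, 0, 0]},
    {"translation": [0, 0, -27], "twist": [0, 0, 0]},
    {"translation": [0, 0, -34], "twist": [0, 0, 0]},
    {"translation": [0, 0, -37.5], "twist": [0, 0, 0]},
    {"translation": [0, 0, -38.2], "twist": [0, 0, 0]},
    {"translation": [0, 0, -38.2], "twist": [0, 0, 0]},
    {"translation": [0, 0, -38.2], "twist": [0, 0, 0]},
    {"translation": [0, 0, -38.2], "twist": [0, 0, 0]}
  ]
}}

```text
time_s: 21.3
eef_pos: [0.5997, -0.0003, 0.0162]
eef_rot: [0.0, -0.0, 1.0, 0.0]
contact_force: [-0.4, -0.5, 0.3]
gripper_width: 0.372
```

Emit:
{"name": "send_rows", "arguments": {
  "rows": [
    {"translation": [0, 0, 0], "twist": [0, 0, 0]},
    {"translation": [0, 0, 0], "twist": [0, 0, 0]},
    {"translation": [0, 0, 0], "twist": [0, 0, 0]},
    {"translation": [0, 0, 0], "twist": [0, 0, 0]},
    {"translation": [0, 0, 0], "twist": [0, 0, 0]},
    {"translation": [0, 0, 0], "twist": [0, 0, 0]}
  ],
  "fingers": 5
}}

```text
time_s: 21.9
eef_pos: [0.5997, -0.0004, 0.0163]
eef_rot: [0.0, -0.0, 1.0, -0.0]
contact_force: [-0.4, 0.5, 6.1]
gripper_width: 0.182
```

Emit:
{"name": "send_rows", "arguments": {
  "rows": [
    {"translation": [0, 0, 4], "twist": [0, 0, 0]},
    {"translation": [0, 0, 12], "twist": [0, 0, 0]},
    {"translation": [0, 5, 22], "twist": [0, 0, 0]},
    {"translation": [0, 20, 32], "twist": [0, 0, 0]},
    {"translation": [0, 40, 36], "twist": [0, 0, 0]},
    {"translation": [0, 60, 37], "twist": [0, 0, 0]},
    {"translation": [0, 80, 37], "twist": [0, 0, 0]},
    {"translation": [0, 100, 37], "twist": [0, 0, 0]},
    {"translation": [0, 120, 37], "twist": [0, 0, 0]},
    {"translation": [0, 140, 37], "twist": [0, 0, 0]},
    {"translation": [0, 157, 37], "twist": [0, 0, 0]},
    {"translation": [0, 167, 37], "twist": [0, 0, 0]},
    {"translation": [0, 170.2, 37], "twist": [0, 0, 0]},
    {"translation": [0, 170.2, 37], "twist": [0, 0, 0]},
    {"translation": [0, 170.2, 37], "twist": [0, 0, 0]},
    {"translation": [0, 170.2, 37], "twist": [0, 0, 0]},
    {"translation": [0, 170.2, 37], "twist": [0, 0, 0]}
  ]
}}

```text
time_s: 23.6
eef_pos: [0.5994, 0.1687, 0.0526]
eef_rot: [-0.0, 0.001, 1.0, -0.0]
contact_force: [0.5, 0.3, -0.8]
gripper_width: 0.184
```

```bash
python3 look.py 14 side wrist; python3 -c "
from h import *
b=cv2.imread('pics/wrist_14.png');a=cv2.imread('pics/side_14.png')[220:310,180:300]
cv2.imwrite('pics/w14z.png',np.vstack([cv2.resize(b,(400,250)),cv2.resize(a,(440,330),interpolation=0)[:,:400]]))"
```

```text
{'time_s': np.float64(23.7), 'eef_pos': array([0.5994, 0.1692, 0.0527]), 'eef_rot': array([-0.e+00,  4.e-04,  1.e+00, -1.e-04]), 'contact_force': array([-0.8855, -0.0209, -0.1125]), 'gripper_width': np.float64(0.1829), 'joint_positions': array([-0.129 ,  0.6486, -0.2555,  1.7448,  0.2199,  0.7764,  1.0777])}
```

View pics/w14z.png

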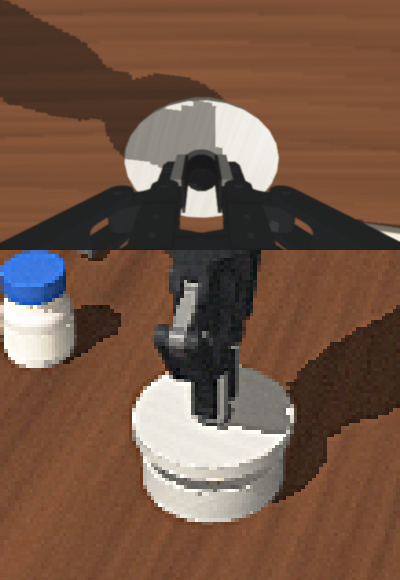

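Emit:
{"name": "send_rows", "arguments": {
  "rows": [
    {"translation": [0.2, 0.3, -4], "twist": [0, 0, 0]},
    {"translation": [0.2, 0.3, -8], "twist": [0, 0, 0]},
    {"translation": [0.2, 0.3, -10], "twist": [0, 0, 0]},
    {"translation": [0.2, 0.3, -10], "twist": [0, 0, 0]},
    {"translation": [0.2, 0.3, -10], "twist": [0, 0, 0]}
  ]
}}

```text
time_s: 24.2
eef_pos: [0.5994, 0.1702, 0.0425]
eef_rot: [-0.0, -0.0, 1.0, -0.0]
contact_force: [-0.8, 0.0, -1.0]
gripper_width: 0.185
```

Emit:
{"name": "send_rows", "arguments": {
  "rows": [
    {"translation": [0.2, -0.3, -2], "twist": [0, 0, 0]},
    {"translation": [0.2, -0.3, -4], "twist": [0, 0, 0]},
    {"translation": [0.2, -0.3, -6], "twist": [0, 0, 0]},
    {"translation": [0.2, -0.3, -8], "twist": [0, 0, 0]},
    {"translation": [0.2, -0.3, -9.5], "twist": [0, 0, 0]},
    {"translation": [0.2, -0.3, -10.5], "twist": [0, 0, 0]},
    {"translation": [0.2, -0.3, -10.8], "twist": [0, 0, 0]},
    {"translation": [0.2, -0.3, -10.8], "twist": [0, 0, 0]},
    {"translation": [0.2, -0.3, -10.8], "twist": [0, 0, 0]}
  ]
}}

```text
time_s: 25.1
eef_pos: [0.5998, 0.1699, 0.032]
eef_rot: [0.0, -0.0, 1.0, 0.0]
contact_force: [-0.1, 0.4, -1.2]
gripper_width: 0.181
```

Emit:
{"name": "send_rows", "arguments": {
  "rows": [
    {"translation": [0, 0, -0.3], "twist": [0, 0, 0]},
    {"translation": [0, 0, -0.3], "twist": [0, 0, 0]},
    {"translation": [0, 0, -0.3], "twist": [0, 0, 0]}
  ]
}}

```text
time_s: 25.4
eef_pos: [0.5997, 0.1699, 0.0316]
eef_rot: [0.0, -0.0, 1.0, 0.0]
contact_force: [0.1, 0.0, -2.1]
gripper_width: 0.18
```

Emit:
{"name": "send_rows", "arguments": {
  "rows": [
    {"translation": [0, 0, -0.4], "twist": [0, 0, 0]},
    {"translation": [0, 0, -0.4], "twist": [0, 0, 0]},
    {"translation": [0, 0, -0.4], "twist": [0, 0, 0]}
  ]
}}

```text
time_s: 25.7
eef_pos: [0.5998, 0.1699, 0.0314]
eef_rot: [0.0, -0.0, 1.0, 0.0]
contact_force: [-0.2, -0.6, 1.1]
gripper_width: 0.183
```

Emit:
{"name": "send_rows", "arguments": {
  "rows": [
    {"translation": [0, 0, -0.3], "twist": [0, 0, 0]},
    {"translation": [0, 0, -0.3], "twist": [0, 0, 0]},
    {"translation": [0, 0, -0.3], "twist": [0, 0, 0]}
  ]
}}

```text
time_s: 26.0
eef_pos: [0.5998, 0.1699, 0.0313]
eef_rot: [0.0, -0.0, 1.0, 0.0]
contact_force: [-1.9, -0.2, 5.9]
gripper_width: 0.181
```

```bash
python3 look.py 15 side; python3 -c "
from h import *
a=cv2.imread('pics/side_15.png')[220:310,180:300]
cv2.imwrite('pics/w15z.png',cv2.resize(a,(600,450),interpolation=0))"
```

```text
{'time_s': np.float64(26.05), 'eef_pos': array([0.5997, 0.1698, 0.0313]), 'eef_rot': array([ 1.e-04, -1.e-04,  1.e+00, -0.e+00]), 'contact_force': array([-1.6864, -1.3402,  5.6583]), 'gripper_width': np.float64(0.1859), 'joint_positions': array([-0.1362,  0.6803, -0.2471,  1.7489,  0.2302,  0.7407,  1.0698])}
```

View pics/w15z.png

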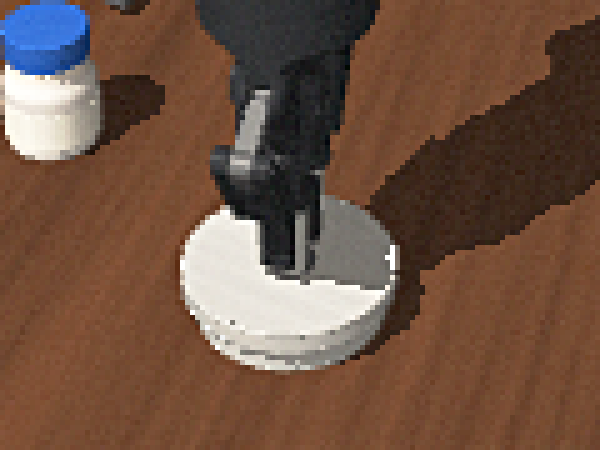

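The lid seated at exactly the predicted height, 31.3 mm. Release and retreat.

Emit:
{"name": "send_rows", "arguments": {
  "rows": [
    {"translation": [0, 0, 0], "twist": [0, 0, 0]},
    {"translation": [0, 0, 0], "twist": [0, 0, 0]},
    {"translation": [0, 0, 0], "twist": [0, 0, 0]},
    {"translation": [0, 0, 0], "twist": [0, 0, 0]},
    {"translation": [0, 0, 10], "twist": [0, 0, 0]},
    {"translation": [0, 0, 30], "twist": [0, 0, 0]},
    {"translation": [0, 0, 60], "twist": [0, 0, 0]},
    {"translation": [0, 0, 90], "twist": [0, 0, 0]},
    {"translation": [0, 0, 110], "twist": [0, 0, 0]},
    {"translation": [0, 0, 110], "twist": [0, 0, 0]},
    {"translation": [0, 0, 110], "twist": [0, 0, 0]},
    {"translation": [0, 0, 110], "twist": [0, 0, 0]}
  ],
  "fingers": 36
}}

```text
time_s: 27.25
eef_pos: [0.5989, 0.1695, 0.14]
eef_rot: [-0.001, -0.0, 1.0, -0.0]
contact_force: [-0.2, -0.2, -0.4]
gripper_width: 0.419
```

```bash
python3 look.py 16 wrist side; python3 - <<'E'
from h import *
from scipy.optimize import least_squares
for n in ("wrist_1","wrist_16"):
    c=np.load(n+".npz");hsv=cv2.cvtColor(c["image"],cv2.COLOR_BGR2HSV)
    w=((hsv[...,1]<60)&(hsv[...,2]>90)).astype(np.uint8);w[:110]=0;w[248:]=0;w[:,:180]=0;w[:,330:]=0
    k=max(cv2.findContours(w,0,1)[0],key=cv2.contourArea);h=cv2.convexHull(k)[:,0]
    P=np.array([onz(c,u,v,.026)[:2] for u,v in h]);f=lambda p:np.hypot(P[:,0]-p[0],P[:,1]-p[1])-p[2]
    print(n,least_squares(f,[.6,.17,.0485],loss="soft_l1",f_scale=.0005).x)
    # plate depth plane
    pts=[]
    for u in range(205,310,3):
        for v in range(140,235,3):
            z=c["depth"][v,u];V=c["view"];p=np.array([(u-c["cx"])/c["fx"]*z,-(v-c["cy"])/c["fy"]*z,-z]);q=V[:3,:3].T@(p-V[:3,3])
            if z>0 and .015<q[2]<.035 and np.hypot(q[0]-.599,q[1]-.1705)<.045: pts.append(q)
    pts=np.array(pts);A=np.c_[pts[:,:2]-[.599,.17],np.ones(len(pts))];s=np.linalg.lstsq(A,pts[:,2],rcond=None)[0];print("plane slope,height",s.round(4),len(pts))
a0=cv2.imread('pics/side0.png')[190:330,160:320];a=cv2.imread('pics/side_16.png')[190:330,160:320]
cv2.imwrite('pics/f.png',np.vstack([cv2.resize(a0,(340,298)),cv2.resize(a,(340,298))]))
i0=cv2.cvtColor(cv2.imread('pics/side0.png'),cv2.COLOR_BGR2HSV);i1=cv2.cvtColor(cv2.imread('pics/side_16.png'),cv2.COLOR_BGR2HSV)
for r in ((240,300,195,285),):
    for i in (i0,i1):
        w=((i[...,1]<60)&(i[...,2]>120)).astype(np.uint8);m=np.zeros_like(w);m[240:310,203:273]=1;w&=m
        k=max(cv2.findContours(w,0,1)[0],key=cv2.contourArea);print("side bbox",cv2.boundingRect(k),cv2.fitEllipse(cv2.convexHull(k)))
E
```

```text
{'time_s': np.float64(27.35), 'eef_pos': array([0.5987, 0.1695, 0.1395]), 'eef_rot': array([-1.2e-03, -1.0e-04,  1.0e+00, -3.0e-04]), 'contact_force': array([ 0.165 , -0.3532,  0.4339]), 'gripper_width': np.float64(0.4264), 'joint_positions': array([-0.107 ,  0.5342, -0.2848,  1.7029,  0.1788,  0.9325,  1.1096])}
wrist_1 [0.59897533 0.17042864 0.04887219]
plane slope,height [-0.002   0.0007  0.0265] 926
wrist_16 [0.59939322 0.17076873 0.04887446]
plane slope,height [-0.0011  0.0016  0.0264] 924
side bbox (216, 258, 44, 36) ((237.6444091796875, 275.44287109375), (35.81961441040039, 43.79886245727539), 85.27012634277344)
side bbox (216, 258, 44, 36) ((237.50473022460938, 275.4559631347656), (35.84788131713867, 43.499114990234375), 86.57858276367188)
```

View pics/f.png

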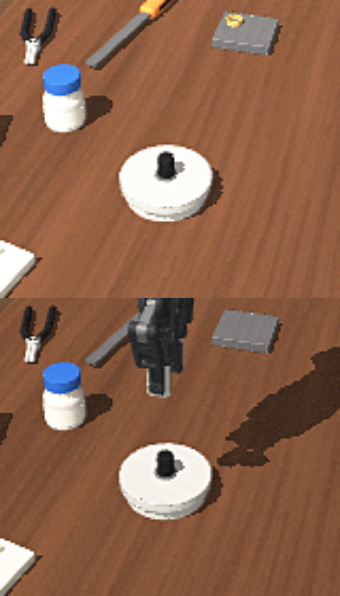

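The lid is level, at its start height, within 0.5 mm of its start position, and the jar, file and block look unchanged. Handing in.

```bash
python3 -c "
from cell import order
print(order.hand_in())"
```

```text
the job is handed in; nothing more can be done
None
```

The ring is in the steel dish with the lid back on, and I handed the job in at about 27.4 s on the robot's clock.

- **Lid off:** I gripped the knob and tilted the lid about 10° with the -y side still on the rim. I then lifted it until the skirt cleared the rim by about 1 cm and laid it flat on the bench half-way to the block.
- **Ring:** I lowered it until it touched the dish floor, then released it. The picture afterwards showed it lying flat near the centre.
- **Lid on:** It went down until contact, at exactly the height I predicted, pressing with about 6 N.

**Last checks:**
- The lid is level, with its plate 26.4 mm up (26.5 mm at the start), and within about 0.5 mm of its start position.
- In the side view the jar, the block and the lidded dish match the start picture, as does the part of the file in view. The gripper was open and well clear.

**What failed or disagreed:**
- One move call was refused because I left out the twists; nothing moved.
- I compared the cup only by where the arm went, not in a final picture; the arm never went near it.
- The cameras disagreed by up to 2–3 mm in x, so I centred the lid by going back to the pose where I first gripped it. The dish centre measured by the wrist camera was about 1 mm off the lid's start position.

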